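# Show the way on the raised floor plan

### The arm

A 6-joint arm with a two-finger parallel gripper is mounted at the origin on the work surface. World frame = base frame: x ahead of the robot, y to its left, z up, the work surface at z = 0. Lengths are in m, angles in rad, forces in N, time in s.
With the tool pointing down it reaches from about 0.35 to 0.975 m from the base axis. Payload 7.1 kg.
Tool frame: the origin (TCP) lies between the finger pads, 19 mm behind the fingertips; this is the grasp point; z points along the fingers, y is the line along which they close (so a half turn about z gives the same grasp; the last joint's range is limited). The gripper opens to 88 mm and grips with 3 to 60 N. Pads are 20 mm wide; open, the fingers measure 115 mm over their backs; the gripper's body (75 mm by 178 mm) begins 61 mm behind the grasp point.
Start: joints at [-1.293, 0.423, 1.63, -0, 1.089, -0.019], TCP at [0.183, -0.598, 0.241] pointing down, gripper open.
Joint ranges: [-3, 3], [-0.9, 2.11], [0.09, 2.58], [-1.31, 4.45], [0.11, 2.69], [-2.54, 2.54]. Speed limits (rad/s): [2.39, 2.39, 3.01, 3.14, 3.14, 3.14].

### API

Orientations are given as a rotation vector (axis times angle).
In Python, from cell import env gives the robot as it stands.
- The arm moves only by the tool move_arm, never from a script. Its arguments are lists of equal length, an entry for each row: "rotation": the turn, a rotation vector about the world's x, y, z in rad, a list of three; "linear": the shift along the world's x, y, z in cm, a list of three; "grip": the closure, from 0 (fully open) to 1 (shut). A call has 1 to 20 rows; each row shifts and turns the commanded pose from where the row before left it; what a row does not reach is not made up. A row lasts 1/8 s, in which the tool goes at most 62.5 mm and 10.7 degrees, less where a joint would pass 70% of its speed; a pose out of reach is approached as far as the arm can. A call with a gripper value outside its range is refused whole. The fingers move at their own pace and stop on an object; the grip force is fixed at half the most. Time passes only in rows, so rows that do not move let the fingers close. It gives the time, the measured TCP pose, the force, the opening and the grip force at its end, in the units of the state.
- env.read_state(): the state, without advancing time (a new reading comes with each control period).
- env.snapshot(name): name is "scene" or "side" or "wrist"; returns a dict with "color" (400x640x3 uint8, blue, green, red), "z_map" (400x640 float32, m along the optical axis (not along the pixel's ray), 0 where there is no reading), "camera_matrix" (3x3 intrinsics, pixels), "R" (3x3) and "t" (3): a world point X has camera coordinates R X + t. Camera axes: x right, y down, z forward; pixel columns grow to the right and rows downward; lengths in m; the calibration is good to about 2 mm. A picture is of the moment at which its call begins.
- env.job_done(): hands the job in; it is judged then, once.
The state is a dict: "t": time; "joint_positions": joint angles; "qd": joint speeds; "joint_efforts": joint torques, N m; "position": TCP position; "eef_rot": TCP orientation; "ft_force": force on the tool from outside, world axes, zero at the start; "ft_torque": the same for the moment, N m; "grip_width": finger opening in m; "grip_force": force on a finger pad.
Only numpy, scipy, OpenCV 4.12 (cv2) and the standard library are available. Lean on these libraries where they do the work, as an engineer would, in place of code of your own. Each camera call takes 0.05 s, during which the arm holds its last target. There are 200 camera calls.

### The job

Show a visitor the way to the service desk on the raised floor plan lying on the library counter: with the fingertips together, start at the round disc in the doorway and follow the raised route line all the way to the square desk mark, touching it lightly or skimming no more than a few millimetres above it, past the side branch that leads to the ring. Finish with the fingertips resting lightly on the square and keep them there: the program ends while still touching. Touch the plan nowhere else, do not push it out of place, and leave the other things on the counter as they are.

Things in the scene. Friction and masses are not known exactly. Their poses are not given: they have to be found in the camera images.
- plan: Rigid black board with aluminium edging, 230 (x) by 320 (y) by 10 mm, level; origin under its centre (10 mm above the counter), z up. White raised parts: walls, stacks, tables 2 mm high; the route, a flat-topped straight bar 7 mm wide and 4 mm high, its top 24 mm above the counter. It runs straight from start to bend1, via fork to bend2, then to desk. Pressed, the board sinks level into its pad.
- pad: Dark foam-rubber pad under the plan, fixed to it, 222 by 312 mm, 10 mm thick, origin under its centre, lying loose on the counter; gives about 1 mm per 2.5 N of pressing, 5 mm at most, then is hard. Pad and plan weigh about 1.6 kg and are held in place only by their weight.
- start (a point): centre of the top of the flat round disc, 20 mm diameter, 4 mm high like the line, just inside the doorway, where the route starts; at x -72, y 100 mm in the plan's frame
- bend1 (a point): top of the route line at its first bend (a right angle), at x 12, y 100 mm in the plan's frame
- fork (a point): top of the route line where the side branch leaves it towards -x of the plan; the route goes straight on; at x 12, y 5 mm in the plan's frame
- bend2 (a point): top of the route line at its second bend (a right angle), at x 12, y -85 mm in the plan's frame
- desk (a point): centre of the flat top of the 20 mm square mark, the service desk, 4 mm high like the line, where the route ends; at x 72, y -85 mm in the plan's frame
- lift (a point): centre of the raised ring, 20 mm outside diameter, 4 mm high, at the end of the side branch; not on the route, to be left alone; at x -66, y 5 mm in the plan's frame
- bell: steel counter bell on a black foot, 80 mm diameter, 54 mm high, loose, beside the plan; origin under its centre
- stamp: self-inking hand stamp, black and grey, 30 by 56 mm, 73 mm high, standing loose beside the plan; origin under its centre
- books: two books lying one on the other, 155 by 220 mm, 50 mm high together, loose; origin under their centre
- pot: dark steel pencil pot with pencils, 72 mm diameter, 175 mm high with the pencils, loose, beyond the plan; origin under its centre

How it is judged:
On the way, in this order (a step that is already met when the one before it is completed fails the run):
1. the fingertips are at the round start disc (horizontal distance between the grasp point and start below 0.012 m and (contact force between the fingers and plan above 0.1 N or z of the grasp point in the frame of plan between 0.022 and 0.039 m)).
2. half way along the first leg (x of the grasp point in the frame of plan between -0.042 and -0.018 m and y of the grasp point in the frame of plan between 0.088 and 0.112 m and (contact force between the fingers and plan above 0.1 N or z of the grasp point in the frame of plan between 0.022 and 0.039 m)).
3. at the first bend (horizontal distance between the grasp point and bend1 below 0.012 m and (contact force between the fingers and plan above 0.1 N or z of the grasp point in the frame of plan between 0.022 and 0.039 m)).
4. one third of the way from bend to fork (x of the grasp point in the frame of plan between 0 and 0.024 m and y of the grasp point in the frame of plan between 0.0563 and 0.0803 m and (contact force between the fingers and plan above 0.1 N or z of the grasp point in the frame of plan between 0.022 and 0.039 m)).
5. two thirds of the way to the fork (x of the grasp point in the frame of plan between 0 and 0.024 m and y of the grasp point in the frame of plan between 0.0247 and 0.0487 m and (contact force between the fingers and plan above 0.1 N or z of the grasp point in the frame of plan between 0.022 and 0.039 m)).
6. at the fork (horizontal distance between the grasp point and fork below 0.012 m and (contact force between the fingers and plan above 0.1 N or z of the grasp point in the frame of plan between 0.022 and 0.039 m)).
7. straight on, half way from fork to second bend (x of the grasp point in the frame of plan between 0 and 0.024 m and y of the grasp point in the frame of plan between -0.052 and -0.028 m and (contact force between the fingers and plan above 0.1 N or z of the grasp point in the frame of plan between 0.022 and 0.039 m)).
8. at the second bend (horizontal distance between the grasp point and bend2 below 0.012 m and (contact force between the fingers and plan above 0.1 N or z of the grasp point in the frame of plan between 0.022 and 0.039 m)).
9. half way along the last leg (x of the grasp point in the frame of plan between 0.03 and 0.054 m and y of the grasp point in the frame of plan between -0.097 and -0.073 m and (contact force between the fingers and plan above 0.1 N or z of the grasp point in the frame of plan between 0.022 and 0.039 m)).
10. fingertips touching the square desk mark (horizontal distance between the grasp point and desk below 0.012 m and contact force between the fingers and plan above 0.3 N).
At the end, for the whole second after the job is handed in: The route was followed in order (within 12 mm of the line sideways, touching or at most 6 mm above). The fingertips rest on the square (TCP within 12 mm of its centre, 0.3 to 25 N); the plan is level and within 12 mm of its place, the other things within 10 mm (all of step 10 and contact force between the fingers and plan below 25 N and distance of plan from where it was at the start of the episode below 0.012 m and angle between plan's own z axis and vertical below 0.05 rad and linear speed of plan below 0.02 m/s and distance of each of bell, stamp, books, pot from where it was at the start of the episode below 0.01 m); the arm keeps its last pose, push and grip.
It fails at once if the plan is pressed with more than 25 N (contact force between the fingers and plan above 25 N).
It fails at once if the fingers touch the plan more than 25 mm off the route from disc to square (contact force between the fingers and plan above 0.5 N and not ((x of the grasp point in the frame of plan between -0.1 and 0.037 m and y of the grasp point in the frame of plan between 0.075 and 0.125 m) or (x of the grasp point in the frame of plan between -0.013 and 0.037 m and y of the grasp point in the frame of plan between -0.11 and 0.125 m) or (x of the grasp point in the frame of plan between -0.013 and 0.1 m and y of the grasp point in the frame of plan between -0.11 and -0.06 m))).
It fails at once if the plan is shifted by more than 12 mm (distance of plan from where it was at the start of the episode above 0.012 m).
It fails at once if the plan is lifted or tipped (height (world z) of plan above 0.015 m or angle between plan's own z axis and vertical above 0.05 rad).
It fails at once if the bell, stamp, books or pencil pot is moved by more than 10 mm, or lifted (distance of any of bell, stamp, books, pot from where it was at the start of the episode above 0.01 m).
It also fails if it takes over 54 s, if anything falls off the work surface, if the arm or the gripper's body presses on something with over 40 N, if the wrist force passes 120 N, or if a joint passes its speed limit or range.

## Working session

There is one attempt and no reset: what is moved stays moved. The work goes in short steps, Python scripts to look and compute and a tool call to move; the robot and the scene stay as the last step left them, time stands still between calls to the robot, and variables do not carry over. Pictures are saved under pics/ and viewed, at most 10 in all, crops included, and the job is handed in when it is done.

Besides the shell and the picture viewer there is one more tool, called as name(argument=value, ...) on one line, values as JSON. move_arm: Moves the arm, as the interface text tells. Its arguments: {"type":"object","properties":{"rotation":{"type":"array"},"linear":{"type":"array"},"grip":{"type":"array"}},"required":["rotation","linear","grip"]}

```bash
mkdir -p pics; python3 - <<'E'
from cell import env
import cv2,pickle
s=env.read_state();print({k:s[k] for k in('t','position','eef_rot','ft_force','grip_width')})
d={n:env.snapshot(n) for n in('scene','side','wrist')}
pickle.dump(d,open('snap.pkl','wb'))
for n in d: cv2.imwrite(f'pics/{n}0.png',d[n]['color'])
E
```

```text
{'t': 0.0, 'position': array([ 0.18269148, -0.59716959,  0.24063243]), 'eef_rot': array([-3.10563546e+00, -4.64267751e-01,  2.25951899e-04]), 'ft_force': array([-0.67556433, -0.42006078, -0.52543052]), 'grip_width': 0.08834193666188782}
```

View pics/scene0.png

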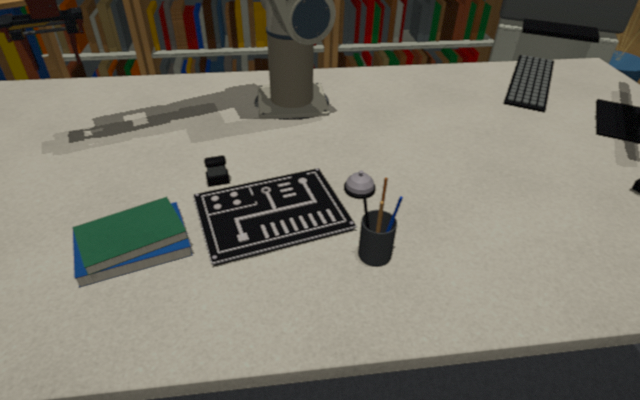

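View pics/side0.png

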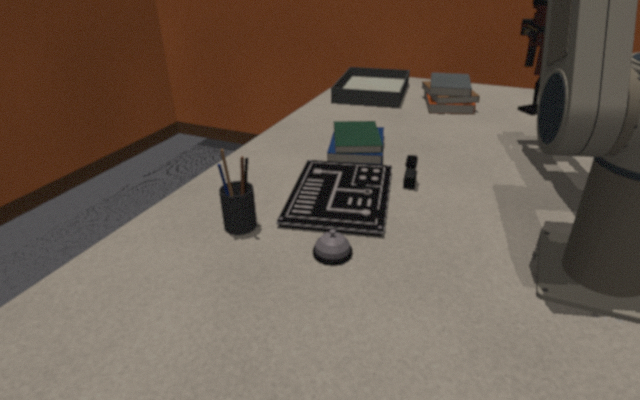

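The scene view shows the plan at about (195-355, 170-260). The disc is near (303,181), the ring near (267,190) and the square near (242,237), so plan x and y run roughly along world x and y. The side view confirms this layout. Next I'll enlarge the plan.

```bash
python3 - <<'E'
import cv2,pickle
d=pickle.load(open('snap.pkl','rb'))
c=d['scene']['color'][160:270,185:365]; a=cv2.resize(c,None,fx=4.4,fy=4.4,interpolation=cv2.INTER_CUBIC)
cv2.imwrite('pics/crop0.png',a)
g=cv2.cvtColor(d['scene']['color'],cv2.COLOR_BGR2GRAY)[160:270,185:365]
_,m=cv2.threshold(g,100,255,cv2.THRESH_BINARY)
n,l,s,ce=cv2.connectedComponentsWithStats(m)
for i in range(n):
  if s[i,4]>15: print(i,s[i]+[185,160,0,0,0],ce[i]+[185,160])
E
```

```text
0 [ 185  160  180  107 9458] [269.3078875  213.76760414]
1 [ 185  160  180  110 8651] [280.4658421  215.41440296]
3 [201 172 145  81 340] [267.14411765 221.63823529]
7 [235 178  82  64 568] [271.88908451 208.51584507]
12 [278 182  12   4  25] [283.68 183.92]
13 [245 185   8   9  22] [249.63636364 188.31818182]
18 [280 188  13   4  28] [285.85714286 189.32142857]
23 [230 192   7   5  27] [233.40740741 193.85185185]
24 [283 193  13   4  30] [289.13333333 194.63333333]
26 [211 196   8   5  29] [214.65517241 197.82758621]
27 [233 200   8   5  29] [236.65517241 201.82758621]
29 [214 204   7   5  30] [217.06666667 206.06666667]
33 [326 209  10  12  45] [330.35555556 214.64444444]
36 [317 211  10  13  47] [321.42553191 217.08510638]
37 [308 214   9  12  47] [312.14893617 219.38297872]
38 [299 216   9  12  46] [302.91304348 221.65217391]
39 [290 218   8  13  48] [293.27083333 223.97916667]
40 [280 220   9  13  50] [283.9  226.24]
41 [270 222   9  14  49] [274.14285714 228.55102041]
42 [261 225   8  13  50] [264.36 231.  ]
```

View pics/crop0.png

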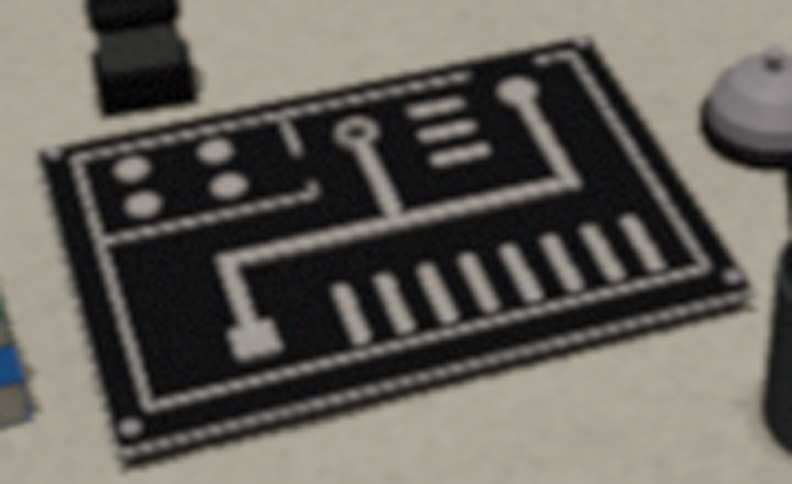

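The enlarged crop shows the disc at (517,91), bend1 at (574,183), the fork at (393,216), the ring at (357,133), bend2 at (228,258) and the square at (255,340). I'll cast these onto z = 24 mm and fit a rigid pose.

```bash
cat > h.py <<'E'
import numpy as np
P=dict(start=(-72,100),bend1=(12,100),fork=(12,5),bend2=(12,-85),desk=(72,-85),lift=(-66,5))
def ray(s,uv,z):
    K,R,t=(np.array(s[k],float) for k in('camera_matrix','R','t'))
    o=-R.T@t; d=R.T@np.linalg.solve(K,[*uv,1]); return o+d*(z-o[2])/d[2]
def proj(s,X):
    q=np.array(s['camera_matrix'])@(np.array(s['R'])@X+np.array(s['t']).ravel()); return q[:2]/q[2]
def fit(A,B):
    a,b=A.mean(0),B.mean(0); U,_,Vt=np.linalg.svd((A-a).T@(B-b))
    D=np.diag([1,np.sign(np.linalg.det(Vt.T@U.T))]); R=Vt.T@D@U.T
    return R,b-R@a
E
python3 - <<'E'
from h import *
import pickle,cv2
d=pickle.load(open('snap.pkl','rb')); s=d['scene']
px=dict(start=(517,91),bend1=(574,183),fork=(393,216),bend2=(228,258),desk=(255,340),lift=(357,133))
B=np.array([ray(s,((px[k][0]+.5)/4.4-.5+185,(px[k][1]+.5)/4.4-.5+160),.024)[:2] for k in P]);A=np.array(list(P.values()))/1000
R,t=fit(A,B); print('yaw',np.arctan2(R[1,0],R[0,0]),'t',t)
F=A@R.T+t
for k,b,f in zip(P,B,F): print(k,b.round(4),f.round(4),((b-f)*1000).round(1),'side px',proj(d['side'],[*f,.024]).round(1))
# depth check
for k,f in zip(P,F):
    u,v=proj(s,[*f,.024]).round().astype(int); z=s['z_map'][v,u]
    K=s['camera_matrix'];X=np.array(s['R']).T@(np.linalg.solve(K,[u,v,1])*z-np.array(s['t']).ravel());print(k,X.round(4))
c=cv2.resize(d['side']['color'][150:240,275:405],None,fx=6,fy=6,interpolation=cv2.INTER_CUBIC)
for f in F:
    u,v=proj(d['side'],[*f,.024]); cv2.drawMarker(c,(int((u-275+.5)*6),int((v-150+.5)*6)),(0,0,255),0,10,1)
cv2.imwrite('pics/side1.png',c)
E
```

```text
yaw 0.22921609404356544 t [ 0.55723732 -0.0936747 ]
start [ 0.465  -0.0138] [ 0.4644 -0.0126] [ 0.6 -1.2] side px [363.3 211.7]
bend1 [0.5481 0.0077] [0.5462 0.0064] [1.9 1.3] side px [325.6 208.4]
fork [ 0.5641 -0.0884] [ 0.5678 -0.0861] [-3.7 -2.3] side px [332.8 188.5]
bend2 [ 0.5871 -0.1724] [ 0.5882 -0.1737] [-1.1  1.3] side px [338.6 172.2]
desk [ 0.6479 -0.1591] [ 0.6467 -0.1601] [1.2 1. ] side px [315.7 170.5]
lift [ 0.4929 -0.1039] [ 0.4918 -0.1038] [ 1.1 -0.1] side px [365.1 191.1]
start [ 0.4623 -0.0114  0.0227]
bend1 [0.5465 0.0054 0.0235]
fork [ 0.5703 -0.0862  0.0253]
bend2 [ 0.5874 -0.1735  0.0221]
desk [ 0.6459 -0.1605  0.0219]
lift [ 0.489  -0.1033  0.0204]
```

View pics/side1.png

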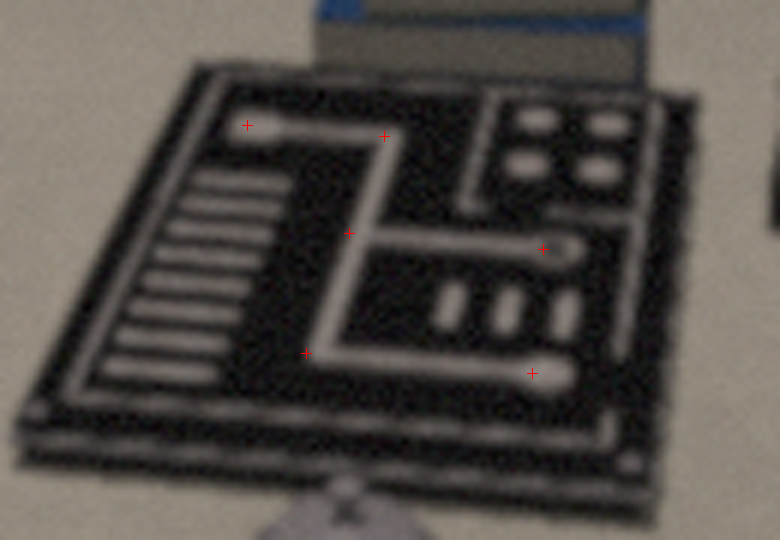

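In the side view the marks fall about 2-3 px (roughly 5 mm) towards larger x, so the two cameras disagree. A wrist view from above should settle it. I'll work out the wrist camera offset and the obstacle positions before moving.

```bash
python3 - <<'E'
from h import *
import pickle
d=pickle.load(open('snap.pkl','rb')); s=d['scene'];w=d['wrist']
R=np.array(w['R']);c=-R.T@np.array(w['t']).ravel();print('cam',c,'fwd',R[2],'right',R[0],w['camera_matrix'])
for n,uv,z in(('pot base',(377,260),0),('pot rim',(378,215),.1),('pencil tip',(385,180),.175),('pencil2',(401,198),.15),('bell',(360,192),0),('stamp',(217,182),0)):print(n,ray(s,uv,z).round(3))
E
```

```text
cam [ 0.24980651 -0.57714707  0.38345955] fwd [-0.24642427 -0.07375781 -0.96635131] right [ 0.29204107 -0.95640464 -0.00147327] [[302.37844474   0.         324.30600227]
 [  0.         302.37844474 208.68588864]
 [  0.           0.           1.        ]]
pot base [0.724 0.116 0.   ]
pot rim [0.695 0.115 0.1  ]
pencil tip [0.68  0.124 0.175]
pencil2 [0.707 0.152 0.15 ]
bell [0.497 0.126 0.   ]
stamp [ 0.417 -0.224  0.   ]
```

move_arm(rotation=[[0, 0, 0], [0, 0, 0], [0, 0, 0], [0, 0, 0], [0, 0, 0], [0, 0, 0], [0, 0, 0], [0, 0, 0], [0, 0, 0], [0, 0, 0], [0, 0, 0], [0, 0, 0], [0, 0, 0], [0, 0, 0]], linear=[[2, 3.6, 1], [2, 3.6, 1], [2, 3.6, 1], [2, 3.6, 1], [2, 3.6, 1], [2, 3.6, 1], [2, 3.6, 1], [2, 3.6, 1], [2, 3.6, 0], [2, 3.6, 0], [2, 3.6, 0], [2, 3.6, 0], [2, 3.6, 0], [0, 0, 0]], grip=[1, 1, 1, 1, 1, 1, 1, 1, 1, 1, 1, 1, 1, 1])

```text
t: 1.9
position: [0.4435, -0.1278, 0.3212]
eef_rot: [-3.106, -0.47, 0.0]
ft_force: [-0.3, -0.1, 1.1]
grip_width: 0.0003
grip_force: 0.0
```

move_arm(rotation=[[0, 0, 0], [0, 0, 0], [0, 0, 0], [0, 0, 0]], linear=[[4, 1, 0], [4, 1, 0], [2, 0, 0], [0, 0, 0]], grip=[1, 1, 1, 1])

```text
t: 2.4
position: [0.5431, -0.1103, 0.3208]
eef_rot: [-3.107, -0.464, 0.001]
ft_force: [-1.0, -0.3, 0.2]
grip_width: 0.0004
grip_force: 0.0
```

```bash
python3 - <<'E'
from cell import env
import cv2,pickle
w=env.snapshot('wrist');s=env.read_state();print(s['position'],s['ft_force'])
pickle.dump(w,open('w.pkl','wb'));cv2.imwrite('pics/w1.png',w['color'])
g=cv2.cvtColor(w['color'],cv2.COLOR_BGR2GRAY);_,m=cv2.threshold(g,100,255,cv2.THRESH_BINARY)
n,l,st,ce=cv2.connectedComponentsWithStats(m)
for i in range(n):
  if st[i,4]>300: print(i,st[i],ce[i].round(1))
E
```

```text
[ 0.54217545 -0.11024514  0.32079462] [-0.44669388  0.17312892 -0.27987341]
0 [     0      0    640    400 108653] [332.2 267.2]
1 [     0      0    640    298 131151] [306.6 134.4]
3 [ 215   88  208  149 1847] [324.2 155.3]
13 [ 241  111  147  106 1813] [311.8 162.9]
137 [  91  330  119   40 4146] [150.5 347.7]
139 [ 439  330  120   47 5241] [497.2 352.5]
```

View pics/w1.png

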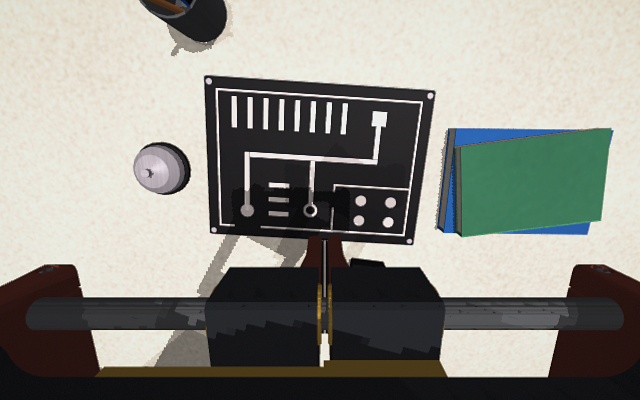

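The wrist view shows the whole plan. The disc is at (248,211), bend1 near (248,155), the ring at (310,210), bend2 near (377,161) and the square at (379,118). The corner screws are at (208,80), (431,96), (410,241) and (213,230). I'll refine these by mask.

```bash
python3 - <<'E'
from h import *
import pickle,cv2
w=pickle.load(open('w.pkl','rb'));d=pickle.load(open('snap.pkl','rb'))
g=cv2.cvtColor(w['color'],cv2.COLOR_BGR2GRAY)
def cen(x0,y0,x1,y1,hull=False):
    c=cv2.resize(g[y0:y1,x0:x1],None,fx=4,fy=4,interpolation=cv2.INTER_CUBIC)
    m=(c>85).astype(np.uint8); m=cv2.morphologyEx(m,cv2.MORPH_CLOSE,np.ones((25,25))) if hull else m
    m=cv2.morphologyEx(m,cv2.MORPH_OPEN,cv2.getStructuringElement(cv2.MORPH_ELLIPSE,(31,31)))
    M=cv2.moments(m,True); return ((M['m10']/M['m00']+.5)/4-.5+x0,(M['m01']/M['m00']+.5)/4-.5+y0),M['m00']/16
px={}
for k,b in dict(start=(238,198,259,222),desk=(366,106,394,130),lift=(300,198,321,222)).items():
    px[k],a=cen(*b,k=='lift');print(k,np.round(px[k],2),a)
def line(x0,y0,x1,y1):
    q=np.argwhere(g[y0:y1,x0:x1]>100)[:,::-1]+[x0,y0]; vx,vy,x,y=cv2.fitLine(q.astype(np.float32),2,0,.01,.01).ravel()
    return np.cross([x,y,1],[x+vx,y+vy,1])
L1=line(242,168,256,196);L2=line(258,148,365,170) ;L3=line(368,132,386,150);L4=line(305,170,320,195)
# L2 box includes fork stub only below; restrict
L2=line(258,150,303,165)
L2b=line(322,150,368,168)
for k,a,b in(('bend1',L1,L2),('fork',L4,L2b),('bend2',L3,L2b)):
    q=np.cross(a,b);px[k]=q[:2]/q[2];print(k,px[k].round(2))
B=np.array([ray(w,px[k],.024)[:2] for k in P]);A=np.array(list(P.values()))/1000
R,t=fit(A,B);F=A@R.T+t
print('yaw',np.arctan2(R[1,0],R[0,0]),'t',t.round(4))
for k,b,f in zip(P,B,F): print(k,f.round(4),((b-f)*1000).round(1),'scene',proj(d['scene'],[*f,.024]).round(1),'side',proj(d['side'],[*f,.024]).round(1), 'z', )
E
```

```text
start [246.85 209.7 ] 132.75
desk [378.81 118.8 ] 226.5
lift [310.21 209.73] 146.0
bend1 [246.11 153.79]
fork [312.02 157.82]
bend2 [374.11 161.87]
yaw 0.2349623548212666 t [ 0.555  -0.0931]
start [ 0.4617 -0.0127] [ 0.7 -0.4] scene [302.5 179.5] side [364.5 211.9] z
bend1 [0.5434 0.0069] [-0.2  0.1] scene [314.5 199.9] side [326.7 208.7] z
fork [ 0.5655 -0.0855] [-0.2  0.4] scene [275.2 209. ] side [333.5 188.8] z
bend2 [ 0.5864 -0.173 ] [-0.5  0.5] scene [236.2 218.1] side [339.1 172.4] z
desk [ 0.6448 -0.159 ] [-0.6  0.1] scene [242.6 235.9] side [316.2 170.8] z
lift [ 0.4896 -0.1036] [ 0.6 -0.7] scene [265.8 189. ] side [366.  191.3] z
```

The fit residuals are under 1 mm, and the other cameras agree to within a few mm. I'll go above the start disc and descend in stages.

move_arm(rotation=[[0, 0, 0], [0, 0, 0], [0, 0, 0], [0, 0, 0], [0, 0, 0], [0, 0, 0], [0, 0, 0], [0, 0, 0], [0, 0, 0], [0, 0, 0], [0, 0, 0]], linear=[[-2, 2.4, 0], [-2, 2.4, 0], [-2, 2.4, 0], [-2.1, 2.5, -1], [0, 0, -5], [0, 0, -5], [0, 0, -5], [0, 0, -5], [0, 0, -2], [0, 0, -2], [0, 0, 0]], grip=[1, 1, 1, 1, 1, 1, 1, 1, 1, 1, 1])

```text
t: 3.82
position: [0.4599, -0.0132, 0.0707]
eef_rot: [-3.107, -0.463, 0.005]
ft_force: [0.1, -0.8, 0.2]
grip_width: 0.0004
grip_force: 0.0
```

```bash
python3 - <<'E'
from cell import env
import cv2,numpy as np
s=env.read_state();print(s['position'],s['eef_rot'],s['ft_force'])
a=env.snapshot('scene')['color'][130:240,230:390];b=env.snapshot('side')['color'][140:250,280:440]
cv2.imwrite('pics/c1.png',np.vstack([cv2.resize(i,(436,300),interpolation=cv2.INTER_CUBIC) for i in(a,b)]))
E
```

```text
[ 0.45986548 -0.01315738  0.07070375] [-3.10663448 -0.46320939  0.00508494] [ 0.07679986 -0.82539505  0.15957241]
```

View pics/c1.png

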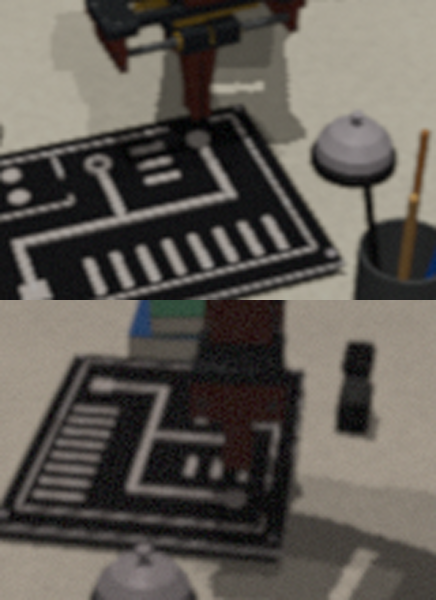

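Both views show the fingertips just above the disc: in the upper panel the tip is at (198,120) with the disc at (198,138). I'll descend to skim height and do the first leg.

move_arm(rotation=[[0, 0, 0], [0, 0, 0], [0, 0, 0], [0, 0, 0], [0, 0, 0]], linear=[[0, 0, -1], [0, 0, -1], [0, 0, -0.4], [0, 0, -0.1], [0, 0, 0]], grip=[1, 1, 1, 1, 1])

```text
t: 4.55
position: [0.4618, -0.0126, 0.0463]
eef_rot: [-3.107, -0.465, 0.0]
ft_force: [0.2, -0.1, -1.1]
grip_width: 0.0007
grip_force: 0.0
```

move_arm(rotation=[[0, 0, 0], [0, 0, 0], [0, 0, 0], [0, 0, 0], [0, 0, 0], [0, 0, 0], [0, 0, 0], [0, 0, 0], [0, 0, 0], [0, 0, 0], [0, 0, 0]], linear=[[0.8, 0.2, 0], [0.8, 0.2, 0], [0.8, 0.2, 0], [0.8, 0.2, 0], [0.8, 0.2, 0], [0.8, 0.2, 0], [0.8, 0.2, 0], [0.8, 0.2, 0], [0.8, 0.2, 0], [0.9, 0.2, 0], [0, 0, 0]], grip=[1, 1, 1, 1, 1, 1, 1, 1, 1, 1, 1])

```text
t: 5.92
position: [0.5437, 0.0075, 0.0464]
eef_rot: [3.107, 0.465, 0.001]
ft_force: [0.5, -0.4, 0.5]
grip_width: 0.0006
grip_force: 0.0
```

move_arm(rotation=[[0, 0, 0], [0, 0, 0], [0, 0, 0], [0, 0, 0], [0, 0, 0], [0, 0, 0], [0, 0, 0], [0, 0, 0], [0, 0, 0], [0, 0, 0], [0, 0, 0], [0, 0, 0], [0, 0, 0], [0, 0, 0], [0, 0, 0], [0, 0, 0], [0, 0, 0], [0, 0, 0], [0, 0, 0]], linear=[[0.24, -1, 0], [0.24, -1, 0], [0.24, -1, 0], [0.24, -1, 0], [0.24, -1, 0], [0.24, -1, 0], [0.24, -1, 0], [0.24, -1, 0], [0.24, -1, 0], [0.24, -1, 0], [0.24, -1, 0], [0.24, -1, 0], [0.24, -1, 0], [0.24, -1, 0], [0.24, -1, 0], [0.24, -1, 0], [0.24, -1, 0], [0.24, -1, 0], [0, 0, 0]], grip=[1, 1, 1, 1, 1, 1, 1, 1, 1, 1, 1, 1, 1, 1, 1, 1, 1, 1, 1])

```text
t: 8.3
position: [0.5863, -0.1735, 0.0464]
eef_rot: [3.107, 0.463, 0.001]
ft_force: [-0.6, -0.2, -0.2]
grip_width: 0.0005
grip_force: 0.0
```

move_arm(rotation=[[0, 0, 0], [0, 0, 0], [0, 0, 0], [0, 0, 0], [0, 0, 0], [0, 0, 0], [0, 0, 0]], linear=[[1, 0.2, 0], [1, 0.2, 0], [1, 0.3, 0], [1, 0.2, 0], [1, 0.3, 0], [0.8, 0.2, 0], [0, 0, 0]], grip=[1, 1, 1, 1, 1, 1, 1])

```text
t: 9.18
position: [0.6446, -0.1585, 0.0463]
eef_rot: [3.107, 0.465, 0.001]
ft_force: [-0.2, 0.4, -0.2]
grip_width: 0.0004
grip_force: 0.0
```

move_arm(rotation=[[0, 0, 0], [0, 0, 0], [0, 0, 0], [0, 0, 0]], linear=[[0, 0, -0.2], [0, 0, -0.1], [0, 0, -0.1], [0, 0, 0]], grip=[1, 1, 1, 1])

```text
t: 9.68
position: [0.6436, -0.1587, 0.0424]
eef_rot: [-3.107, -0.464, 0.001]
ft_force: [-2.2, 0.1, 3.1]
grip_width: 0.0005
grip_force: 1.2
```

move_arm(rotation=[[0, 0, 0], [0, 0, 0], [0, 0, 0], [0, 0, 0]], linear=[[0, 0, -0.1], [0, 0, 0], [0, 0, 0], [0, 0, 0]], grip=[1, 1, 1, 1])

```text
t: 10.18
position: [0.6438, -0.1587, 0.0414]
eef_rot: [-3.107, -0.465, 0.001]
ft_force: [-3.4, -1.3, 4.7]
grip_width: 0.0007
grip_force: 2.4
```

```bash
python3 - <<'E'
from cell import env
import cv2,numpy as np
a=env.snapshot('scene')['color'][130:270,180:390]
s=env.read_state();print(s['t'],s['position'],s['ft_force'])
cv2.imwrite('pics/c2.png',cv2.resize(a,(780,520),interpolation=cv2.INTER_CUBIC))
E
```

```text
10.225 [ 0.64385188 -0.15869371  0.04141857] [-3.60565498 -0.36700527  5.23282974]
```

View pics/c2.png

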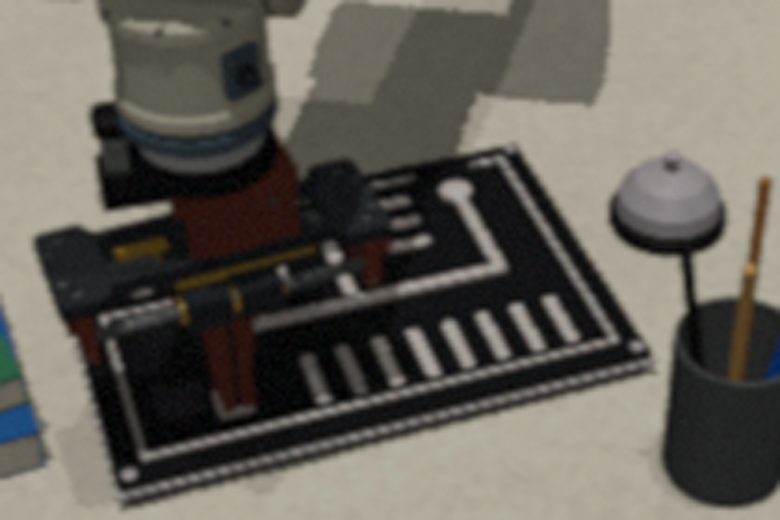

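The fingertips rest on the square at about (235,405) with roughly 5 N, and nothing else has moved. I'll hand in the job.

```bash
python3 -c "
from cell import env
print(env.job_done())"
```

```text
the job is handed in; nothing more can be done
None
```

I followed the route from the disc to the desk at about 3 mm above the line, and the job is handed in with the fingertips resting on the square at about 5 N; no verdict was returned.

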